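# Snap the spring clip onto the reel spindle

## Robot

A 7-joint arm with a two-finger parallel gripper is mounted at the origin on the work surface. World frame = base frame: x ahead of the robot, y to its left, z up, the work surface at z = 0. Lengths are in m, angles in degrees, forces in N, time in s.
With the tool pointing down it reaches from about 0.425 to 0.925 m from the base axis. Payload 6.8 kg.
Tool frame: the origin (TCP) lies on the centre line of the jaws, within the pads' length; the fingertips stand 19 mm ahead of it and the grasp point (between the pads) is the TCP; y points along the fingers, x is the direction in which the jaws open and shut, and the axes are right-handed (so a half turn about y gives the same grasp; the last joint's range is limited). The gripper opens to 88 mm and grips with 3 to 60 N. Pads are 20 mm wide; open, the fingers measure 115 mm over their backs; the gripper's body (75 mm by 178 mm) begins 61 mm behind the grasp point.
Start: joints at [-6.194, 27.33, 1.283, 89.118, -0.659, 63.558, -4.761], TCP at [0.675, 0, 0.242] pointing down, gripper open.
Joint ranges: [-169.35, 169.35], [-19.33, 120.38], [-80.79, 83.38], [13.8, 139.57], [-78.32, 258.32], [9.67, 109.79], [-169.56, 169.56]. Speed limits (degrees/s): [136.94, 136.94, 180, 180, 180, 180, 180].

## Interface

Orientations are given as [roll, pitch, yaw] about the fixed x, y, z axes, in that order (R = Rz(yaw) Ry(pitch) Rx(roll)).
In Python, from bench import state, get_image, camera_params, finish_job, look_for, landmark_of gives the robot as it stands. The module is installed in compiled form; this text tells all that it offers.
- The arm moves only by the tool carry_out, never from a script. Its argument "motion" is a list of rows, each a list of 7 numbers: the shift along the tool's x, y, z in m, then the turn, a rotation vector about the tool's x, y, z in degrees, then the closure in counts, from 0 (fully open) to 255 (shut). In form: [[dx, dy, dz, wx, wy, wz, gripper], ...]. A call has 1 to 10 rows; each row is the pose to reach, as a shift and turn from the pose measured when the call began, along the tool's axes at that moment; what a row does not reach only later rows make up. A row lasts 1/12 s, in which the tool goes at most 41.7 mm and 7.16 degrees, less where a joint would pass 70% of its speed; a pose out of reach is approached as far as the arm can. A call with a gripper value outside its range is refused whole. The fingers move at their own pace and stop on an object; "newtons" is the grip in N (left out, the last holds). Time passes only in rows, so rows that repeat a pose let the fingers close. It gives the time, the measured TCP pose, the force and the opening at its end, in the units of the state.
- state(): the state, without advancing time (a new reading comes with each control period).
- get_image(name): name is "scene" or "side" or "wrist"; returns the picture (400x640x3 uint8, red, green, blue); there is no depth.
- camera_params(name): a dict with "mtx" (3x3 intrinsics, pixels), "k1" (the pictures are not rectified: a ray, as slopes to the right and down, at radius r is drawn at 1 + k1 r^2 times it, then the intrinsics apply), "pose" (4x4, takes a point from camera to world coordinates). Camera axes: x right, y up, looking along -z (the intrinsics and any distortion apply to the point x, -y, -z); pixel columns grow to the right and rows downward; lengths in m; the calibration is good to about 2 mm. A picture is of the moment at which its call begins: read the wrist's pose just before it. camera_params takes no time and is no camera call; for the wrist camera it gives the pose at the moment of the call.
- finish_job(): hands the job in, once; it reports no verdict.
Trained networks look in the newest picture that a camera, given by its name, has taken for a name from the list of things; names that differ only in an ending like _2 or _b are one class to them, and where a whole thing is asked for, a point or a joint stands for the part that bears it (a point fixed in the world has none). Each returns a list of dicts, best first, with "confidence" (0 to 1); they miss things now and then, are a little off and sometimes report something else, mostly with a low value. They report only what shows in the picture. A call takes as long as a camera call. They do not tell look-alikes from the thing itself.
- look_for(name, camera): "bbox" ([left, top, right, bottom] in pixels, round what is visible of it).
- landmark_of(name, camera): "xy" ([column, row] in pixels: a listed point, or the origin of a listed thing).
The state is a dict: "time": time; "joint_positions": joint angles; "dq": joint speeds; "joint_efforts": joint torques, N m; "ee_pos": TCP position; "tool_rot": TCP orientation; "ft_force": force on the tool from outside, world axes, zero at the start; "torque": the same for the moment, N m; "opening": opening from 0.0 (shut) to 1.0 (fully open).
Only numpy, scipy, OpenCV 4.12 (cv2) and the standard library are available. Lean on these libraries where they do the work, as an engineer would, in place of code of your own. Each camera call takes 0.05 s, during which the arm holds its last target. There are 200 camera calls.

## Task

Lock the empty reel onto its spindle: pick up the steel spring clip by its upright tab and press it sideways, open mouth first, into the groove between the washer and the spindle's head until it snaps fully home and lies level round the spindle, then let go of it. Press gently, feeling your way in rather than forcing it, and leave the screwdriver, carton and jar where they are.

Things in the scene. Friction and masses are not known exactly. Their poses are not given: they have to be found in the camera images.
- clip_seat (a point): Centre of the seat of the spring clip (where the spindle's neck sits when it is home), at the clip's underside. x points out of the open mouth (the way it is pressed), z up. Pressing in takes about 6 to 12 N, felt from 16 mm short of the axis until it snaps in at about 8 mm short; home, the back plate meets the neck, with 1 mm of play, and resistance rises steeply.
- clip_tab (a point): Centre of the clip's upright square tab, 34 mm behind clip_seat and 26 mm above the clip's underside. The tab is 16 x 16 mm, upright from the plate's top (6 mm) to 44 mm above the underside, rising at the rear of the plate. Axes as clip_seat.
- clip: The loose steel spring clip, 90 to 130 g, a flat horseshoe 6 mm thick lying on the table; origin and axes as clip_seat. Back plate 34 mm wide, from 9.5 to 42 mm behind the origin. Two sprung arms run forward to a round lip each, 8 mm across, centre 8.5 mm ahead and 10.5 mm to the side: a 13 mm mouth, front 12.5 mm ahead. The arms spread to pass the neck.
- stand: The reel stand, fixed to the table, base plate 170 x 170 mm, carrying an upright steel spindle and an empty plywood reel, all locked. Origin on the spindle's axis, at table height. The spindle's height is set differently each time: the washer's top, which is the groove's floor, lies 87 to 107 mm above the origin, and no reading tells where; find it by touch.
- screwdriver: Bystander: a screwdriver lying on the table beyond the work.
- carton: Bystander: closed cardboard carton 70 x 100 x 50 mm; origin at the centre of its underside.
- jar: Bystander: jar 60 mm across, 80 mm high; origin at the centre of its underside.
- spindle_axis (a point): Point on the spindle's axis, 97 mm above the table on every stand (NOT the true groove height). Round the axis, from below: reel's flange, 164 mm across; washer on it, 70 mm across, 6 mm thick; the groove's neck, 18 mm across, 8 mm high; the spindle's head, 26 mm across, 16 mm high. The groove is open all round: press in from any side.
Mind the look-alikes: they are no part of the job. What is shaped like the stand but green or red is not meant.

How it is judged (in metres and radians):
On the way, in this order (a step that is already met when the one before it is completed fails the run):
1. the clip is lifted off the table (height (world z) of clip_seat above 0.04 m), for 0.2 s.
2. the clip is brought beside the spindle, below the top of its head (horizontal distance between clip_seat and stand below 0.035 m and height (world z) of clip_seat below 0.11 m).
At the end, for the whole second after the job is handed in: The clip sits in the groove: the centre of its seat within 2.5 mm of the spindle's axis, its underside 85 to 109.7 mm above the table (in the groove, never on top of the head), level within 0.12 rad, at rest and let go (horizontal distance between clip_seat and stand below 0.0025 m and height (world z) of clip_seat between 0.085 and 0.1097 m and angle between clip_seat's own z axis and vertical below 0.12 rad and linear speed of clip below 0.01 m/s); the robot touches nothing.
It fails at once if the clip is forced against the spindle, washer or reel with more than 30 N (contact force between clip and stand above 30 N).
It fails at once if the robot itself pushes on the reel stand with more than 25 N (contact force between any of the fingers, the arm and stand above 25 N).
It fails at once if the screwdriver, carton or jar is moved by more than 20 mm (distance of any of screwdriver, carton, jar from where it was at the start of the episode above 0.02 m).
It also fails if it takes over 61 s, if anything falls off the work surface, if the arm or the gripper's body presses on something with over 40 N, if the wrist force passes 120 N, or if a joint passes its speed limit or range.

## Working session

There is one attempt and no reset: what is moved stays moved. The work goes in short steps, Python scripts to look and compute and a tool call to move; the robot and the scene stay as the last step left them, time stands still between calls to the robot, and variables do not carry over. Pictures are saved under pics/ and viewed, about 8 in all and at most 12, crops included, and the job is handed in when it is done.

Besides the shell and the picture viewer there is one more tool, called after "Request:" as name(argument=value, ...), one argument or row to a line, values as JSON. carry_out: Moves the arm, as the interface text tells. Its arguments: {"type":"object","properties":{"motion":{"type":"array"},"newtons":{"type":"number"}},"required":["motion"]}

```bash
mkdir -p pics
cat > h.py <<'E'
import numpy as np, cv2
from bench import *
from scipy.spatial.transform import Rotation as R
def save(n,f,crop=None,s=1):
    im=get_image(n)
    cv2.imwrite('pics/raw_'+f,im[:,:,::-1])
    if crop: im=im[crop[1]:crop[3],crop[0]:crop[2]]
    im=cv2.resize(im,None,fx=s,fy=s,interpolation=cv2.INTER_CUBIC); cv2.imwrite('pics/'+f,im[:,:,::-1])
def ray(c,px):
    p=camera_params(c); K=np.array(p['mtx']);T=np.array(p['pose']);k=p['k1']
    d=np.array([(px[0]-K[0,2])/K[0,0],(px[1]-K[1,2])/K[1,1]]);u=d.copy()
    for _ in range(30): u=d/(1+k*(u@u))
    return T[:3,3],T[:3,:3]@np.array([u[0],-u[1],-1])
def at_z(c,px,z):
    o,d=ray(c,px); return o+d*(z-o[2])/d[2]
def proj(c,P):
    p=camera_params(c); K=np.array(p['mtx']);T=np.array(p['pose']);k=p['k1']
    q=T[:3,:3].T@(np.array(P)-T[:3,3]); u=np.array([q[0],-q[1]])/-q[2]; u=u*(1+k*(u@u))
    return np.array([K[0,0]*u[0]+K[0,2],K[1,1]*u[1]+K[1,2]])
def tri(obs):
    A=np.zeros((3,3));b=np.zeros(3)
    for c,px in obs:
        o,d=ray(c,px);d=d/np.linalg.norm(d);M=np.eye(3)-np.outer(d,d);A+=M;b+=M@o
    return np.linalg.solve(A,b)
E
python3 - <<'E'
from h import *
s=state();print(s)
ims=[]
Z=dict(clip_seat=0,clip_tab=.026,spindle_axis=.097,stand=0,screwdriver=0.01,carton=0,jar=0)
for c in ['scene','side','wrist']:
    save(c,c+'.png')
    print(c,np.round(camera_params(c)['pose'],3).tolist())
    for n in Z:
        for r in landmark_of(n,c)[:4]: print(c,n,np.round(r['xy'],1),round(r['confidence'],2),np.round(at_z(c,r['xy'],Z[n]),3))
E
cd pics; python3 -c "
import cv2,numpy as np
a=[cv2.imread(x+'.png') for x in ['scene','side']]
cv2.imwrite('both.png',cv2.resize(np.vstack(a),(480*1,600)))"
```

```text
{'time': 0.0, 'joint_positions': array([-6.19241983, 27.37459024,  1.28126684, 89.17619955, -0.66155143,
       63.5583108 , -4.76151037]), 'dq': array([ 0.09741693,  0.10273448,  0.07065533, -0.02241794, -0.02970582,
        0.03952354,  0.006416  ]), 'joint_efforts': array([-1.31144458e-03, -5.82851672e+01,  1.53386436e+00, -2.72606850e+01,
       -5.43364382e-02,  1.69422745e-02,  2.21527275e-04]), 'ee_pos': array([ 6.74443458e-01, -2.74863819e-05,  2.40711793e-01]), 'tool_rot': array([-9.00057314e+01,  1.01613052e-01, -2.56492980e-03]), 'ft_force': array([ 0.03919761, -0.0208956 , -0.23843917]), 'torque': array([-0.00427097,  0.00677045, -0.06642197]), 'opening': 1.0011337435394232}
scene [[-0.557, -0.469, 0.686, 1.29], [0.831, -0.314, 0.46, 0.375], [-0.0, 0.826, 0.564, 0.663], [0.0, 0.0, 0.0, 1.0]]
scene clip_seat [425.4 269.5] 0.72 [0.59  0.174 0.   ]
scene clip_tab [434.3 249.3] 0.86 [0.547 0.173 0.026]
scene spindle_axis [446.4 177.4] 0.79 [0.362 0.119 0.097]
scene spindle_axis [323.2 172.2] 0.76 [ 0.51  -0.144  0.097]
scene spindle_axis [271.5 124.4] 0.65 [ 0.365 -0.427  0.0
[... 728 characters left out ...]
dle_axis [223.  272.9] 0.89 [ 0.372 -0.431  0.097]
side spindle_axis [245.4 163.1] 0.73 [0.362 0.129 0.097]
side stand [287.6 233.5] 0.84 [ 0.506 -0.143  0.   ]
side stand [243.2 188.1] 0.71 [0.348 0.133 0.   ]
side screwdriver [357.9 205.1] 0.55 [ 0.728 -0.001  0.01 ]
side carton [367.4 181.7] 0.78 [0.786 0.179 0.   ]
wrist [[1.0, -0.0, -0.001, 0.675], [0.0, 0.969, 0.247, 0.067], [0.001, -0.247, 0.969, 0.384], [0.0, 0.0, 0.0, 1.0]]
wrist clip_tab [198.8   8.3] 0.64 [0.555 0.177 0.026]
wrist stand [31.4 65.5] 0.75 [0.352 0.125 0.   ]
wrist screwdriver [361.8 157.7] 0.75 [0.73  0.023 0.01 ]
wrist carton [412.8  10. ] 0.95 [0.781 0.183 0.   ]
wrist jar [377.3 319.1] 0.59 [ 0.761 -0.205  0.   ]
```

View pics/scene.png

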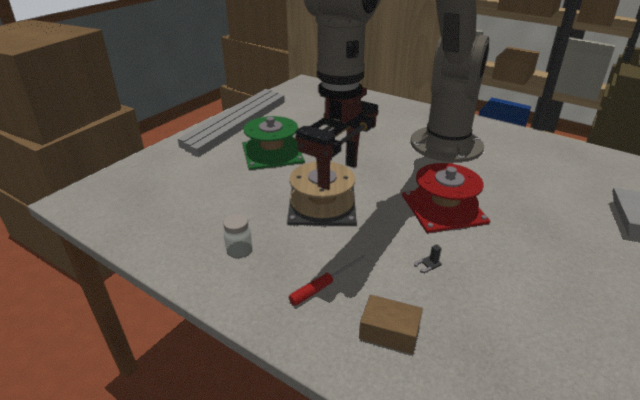

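View pics/side.png

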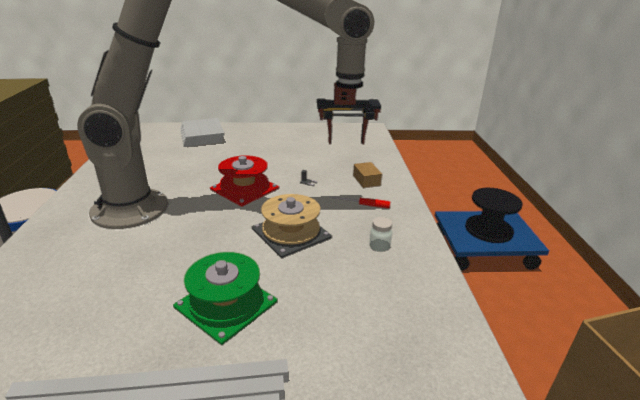

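The scene view shows three stands: plywood on a dark base at (322,195), red at (445,195) and green at (271,140). I choose the plywood one by description. The clip is at (430,258), a horseshoe with a dark tab, and nothing else resembles it. The network's second "carton" hit at (420,266) is the clip. The side view agrees: clip at (308,180), plywood reel at (291,207). First move is above the clip for a close wrist crop.

Request:
carry_out(
  motion=[
    [-0.12, 0, 0.177, 0, -70, 0, 0],
    [-0.12, 0, 0.177, 0, -70, 0, 0],
    [-0.12, 0, 0.177, 0, -70, 0, 0],
    [-0.12, 0, 0.177, 0, -70, 0, 0],
    [-0.12, 0, 0.177, 0, -70, 0, 0],
    [-0.12, 0, 0.177, 0, -70, 0, 0],
    [-0.12, 0, 0.177, 0, -70, 0, 0],
    [-0.12, 0, 0.177, 0, -70, 0, 0],
    [-0.12, 0, 0.177, 0, -70, 0, 0],
    [-0.12, 0, 0.177, 0, -70, 0, 0],
  ],
)

```text
time: 2.03
ee_pos: [0.555, 0.1771, 0.2418]
tool_rot: [-90.0, -0.0, 70.4]
ft_force: [-0.2, -0.3, -0.5]
opening: 1.0
```

```bash
cat > look.py <<'E'
from h import *
import sys
s=state();print(s['time'],s['ee_pos'],s['tool_rot'])
obs={}
save('wrist',sys.argv[1])
for n,z in [('clip_seat',0),('clip_tab',.026)]:
    for r in landmark_of(n,'wrist')[:2]: print(n,np.round(r['xy'],1),round(r['confidence'],2),np.round(at_z('wrist',r['xy'],z),4))
print('proj tcp',proj('wrist',s['ee_pos']))
for n in ['scene','side']:
    get_image(n)
    for r in landmark_of('spindle_axis',n)[:3]: print(n,np.round(r['xy'],1),round(r['confidence'],2),np.round(at_z(n,r['xy'],.097),4))
E
python3 look.py w1.png
```

```text
2.0333 [0.55501986 0.17708539 0.24183583] [-9.00175379e+01 -8.88631094e-03  7.03662092e+01]
clip_seat [313.2 199.1] 0.72 [0.5828 0.1623 0.    ]
clip_tab [318.4 180.9] 0.57 [0.5581 0.1781 0.026 ]
proj tcp [316.72685647 258.55212199]
scene [323.2 172.3] 0.87 [ 0.5101 -0.1441  0.097 ]
scene [273.2 126.5] 0.62 [ 0.3737 -0.4138  0.097 ]
scene [449.  178.3] 0.61 [0.3624 0.1261 0.097 ]
side [245.2 158.6] 0.87 [0.3575 0.1646 0.097 ]
side [291.2 205. ] 0.67 [ 0.5172 -0.1443  0.097 ]
side [222.1 269.9] 0.57 [ 0.3685 -0.4211  0.097 ]
```

View pics/w1.png

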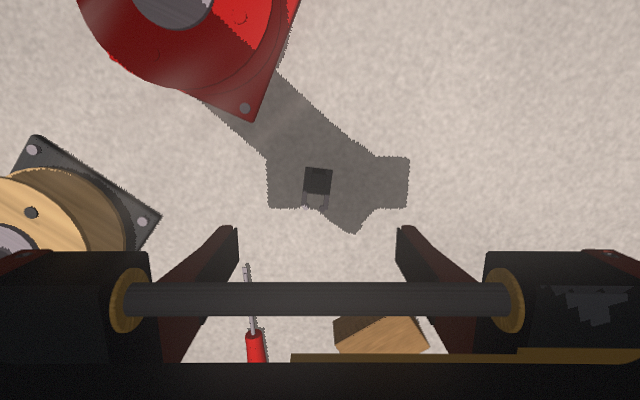

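The wrist view shows the clip inside the gripper's own shadow at about (317,190), with the tab's dark top at (318,180). I'll enhance a crop to see its heading.

Run:
```python
from h import *
im=cv2.imread('pics/raw_w1.png')[145:245,255:415].astype(float)
im=np.clip(im*2.2,0,255)
im=cv2.resize(im,None,fx=5,fy=5,interpolation=cv2.INTER_CUBIC).clip(0,255).astype(np.uint8)
cv2.imwrite('pics/w1c.png',im)
```

```text
(no output)
```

View pics/w1c.png

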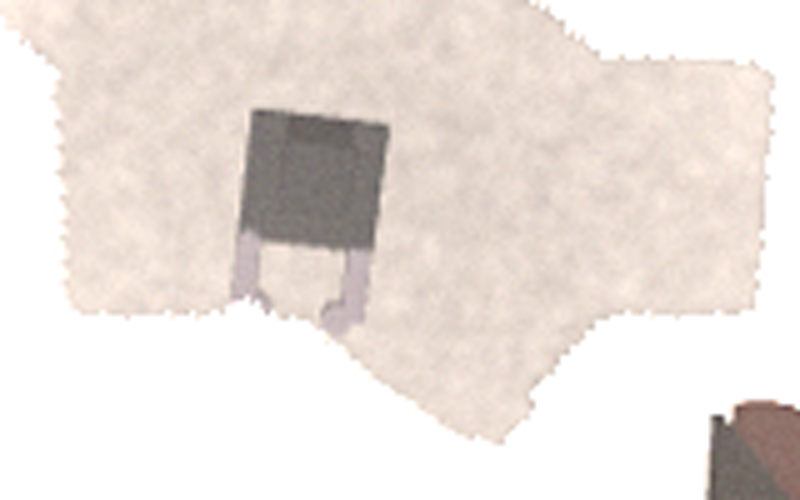

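The crop shows the clip: dark back plate with corners at crop (252,110), (388,126), (372,248) and (240,235), arms running down the image, lips near (255,305) and (337,320). Computing its pose from the plate corners.

Run:
```python
from h import *
P=[at_z('wrist',(np.array(c)/5+[255,145]),.006)[:2] for c in [(252,110),(388,126),(372,248),(240,235),(258,305),(337,320)]]
P=np.array(P);print(P.round(4).tolist())
# model coords (x fwd, y left): image down = fwd; left in image?
for sg in (1,-1):
    M=np.array([[-42,17*sg],[-42,-17*sg],[-9.5,-17*sg],[-9.5,17*sg]])/1000
    mc=M.mean(0);pc=P[:4].mean(0)
    H=(M-mc).T@(P[:4]-pc);U,S,V=np.linalg.svd(H);D=np.diag([1,np.sign(np.linalg.det(V.T@U.T))]);Rm=V.T@D@U.T
    t=pc-Rm@mc;res=(M@Rm.T+t-P[:4])
    print(sg,np.degrees(np.arctan2(Rm[1,0],Rm[0,0])),'seat',t,'tab',Rm@[-.034,0]+t,'rms',np.abs(res).max())
```

```text
[[0.5401, 0.1679], [0.5552, 0.1978], [0.5828, 0.1839], [0.5684, 0.1541], [0.5868, 0.1519], [0.5974, 0.1693]]
1 154.19234078257236 seat [0.53841238 0.18712327] tab [0.56902124 0.17232132] rms 0.028787190901298554
-1 -26.37563145419724 seat [0.58466353 0.16447342] tab [0.5542029  0.17957807] rms 0.000920665029568335
```

Request:
carry_out(
  motion=[
    [0.002, 0.03, 0.0015, 0, 6.8, 0, 0],
    [0.002, 0.07, 0.0015, 0, 6.8, 0, 0],
    [0.002, 0.11, 0.0015, 0, 6.8, 0, 0],
    [0.002, 0.15, 0.0015, 0, 6.8, 0, 0],
    [0.002, 0.18, 0.0015, 0, 6.8, 0, 0],
    [0.002, 0.2, 0.0015, 0, 6.8, 0, 0],
    [0.002, 0.21, 0.0015, 0, 6.8, 0, 0],
    [0.002, 0.213, 0.0015, 0, 6.8, 0, 0],
    [0.002, 0.213, 0.0015, 0, 6.8, 0, 0],
    [0.002, 0.213, 0.0015, 0, 6.8, 0, 0],
  ],
)

```text
time: 3.22
ee_pos: [0.5553, 0.1798, 0.03]
tool_rot: [-90.1, -0.1, 63.1]
ft_force: [-0.1, 0.0, -0.5]
opening: 0.999
```

```bash
python3 look.py w2.png
```

```text
3.2167 [0.55534871 0.17984112 0.02998915] [-90.08872327  -0.09128     63.06968123]
clip_tab [314.  253.2] 0.91 [0.5539 0.1792 0.026 ]
proj tcp [316.42863308 258.34953309]
scene [320.4 172.5] 0.74 [ 0.5147 -0.1493  0.097 ]
scene [273.4 124.8] 0.61 [ 0.3641 -0.4208  0.097 ]
side [292.1 205.5] 0.86 [ 0.5197 -0.147   0.097 ]
side [289.1 232.7] 0.74 [ 0.5134 -0.2791  0.097 ]
side [223.  272.7] 0.71 [ 0.3718 -0.4306  0.097 ]
```

View pics/w2.png

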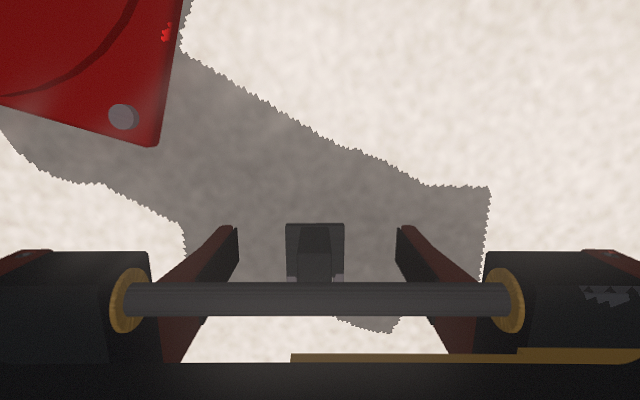

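The tab stands centred between the fingers at (315,250), with the plate square to the jaws. Closing on it.

Request:
carry_out(
  motion=[
    [0, 0.002, 0.001, 0, 0, 0, 0],
    [0, 0.002, 0.001, 0, 0, 0, 255],
    [0, 0.002, 0.001, 0, 0, 0, 255],
    [0, 0.002, 0.001, 0, 0, 0, 255],
    [0, 0.002, 0.001, 0, 0, 0, 255],
    [0, 0.002, 0.001, 0, 0, 0, 255],
    [0, 0.002, 0.001, 0, 0, 0, 255],
    [0, 0.002, 0.001, 0, 0, 0, 255],
    [0, 0.002, 0.001, 0, 0, 0, 255],
    [0, 0.002, 0.001, 0, 0, 0, 255],
  ],
  newtons=55,
)

```text
time: 4.4
ee_pos: [0.5538, 0.1799, 0.0273]
tool_rot: [-90.0, -0.0, 63.1]
ft_force: [-0.5, 0.4, -0.0]
opening: 0.355
```

Request:
carry_out(
  motion=[
    [0, 0, 0, 0, 0, 0, 255],
    [0, 0, 0, 0, 0, 0, 255],
    [0, 0, 0, 0, 0, 0, 255],
    [0, 0, 0, 0, 0, 0, 255],
    [0, 0, 0, 0, 0, 0, 255],
    [0, 0, 0, 0, 0, 0, 255],
  ],
)

```text
time: 4.9
ee_pos: [0.5538, 0.1799, 0.0273]
tool_rot: [-90.0, -0.0, 63.1]
ft_force: [-0.5, 0.3, 0.6]
opening: 0.182
```

Request:
carry_out(
  motion=[
    [0, -0.01, 0, 0, 0, 0, 255],
    [0, -0.03, 0, 0, 0, 0, 255],
    [0, -0.06, 0, 0, 0, 0, 255],
    [0, -0.1, 0, 0, 0, 0, 255],
    [0, -0.14, 0, 0, 0, 0, 255],
    [0, -0.17, 0, 0, 0, 0, 255],
    [0, -0.18, 0, 0, 0, 0, 255],
    [0, -0.18, 0, 0, 0, 0, 255],
    [0, -0.18, 0, 0, 0, 0, 255],
  ],
)

```text
time: 5.65
ee_pos: [0.5532, 0.1796, 0.2069]
tool_rot: [-90.0, -0.0, 63.1]
ft_force: [0.4, 0.3, -1.7]
opening: 0.184
```

Run:
```python
from h import *
s=state();print(s['ee_pos'],s['tool_rot'],s['ft_force'],s['opening'])
for n in ['scene','side','wrist']:
    get_image(n)
    for q in ['clip_tab','clip_seat','spindle_axis']:
        for r in landmark_of(q,n)[:2]: print(n,q,np.round(r['xy'],1),round(r['confidence'],2),np.round(at_z(n,r['xy'],{'clip_tab':s['ee_pos'][2],'clip_seat':s['ee_pos'][2]-.026,'spindle_axis':.097}[q]),4))
save('side','s2.png',(270,130,430,250),5)
```

```text
[0.55316872 0.17958245 0.20693396] [-9.00441582e+01 -2.28797445e-02  6.30784780e+01] [ 0.38319561  0.25041993 -1.74360763] 0.18353528799153662
scene clip_tab [450.  182.6] 0.84 [0.5566 0.1816 0.2069]
scene clip_seat [432.8 202.4] 0.78 [0.6013 0.1681 0.1809]
scene spindle_axis [272.9 129.1] 0.95 [ 0.388  -0.4033  0.097 ]
scene spindle_axis [447.4 176.1] 0.78 [0.3548 0.1191 0.097 ]
side clip_tab [305.1 129.5] 0.46 [0.5603 0.1517 0.2069]
side clip_tab [316.3 137. ] 0.32 [0.5942 0.0861 0.2069]
side clip_seat [314.3 133.5] 0.46 [0.592  0.1833 0.1809]
side spindle_axis [242.1 166.1] 0.88 [0.3536 0.1056 0.097 ]
side spindle_axis [291.5 205.6] 0.87 [ 0.5181 -0.1476  0.097 ]
wrist clip_tab [316.1 257.8] 0.77 [0.553  0.18   0.2069]
```

View pics/s2.png

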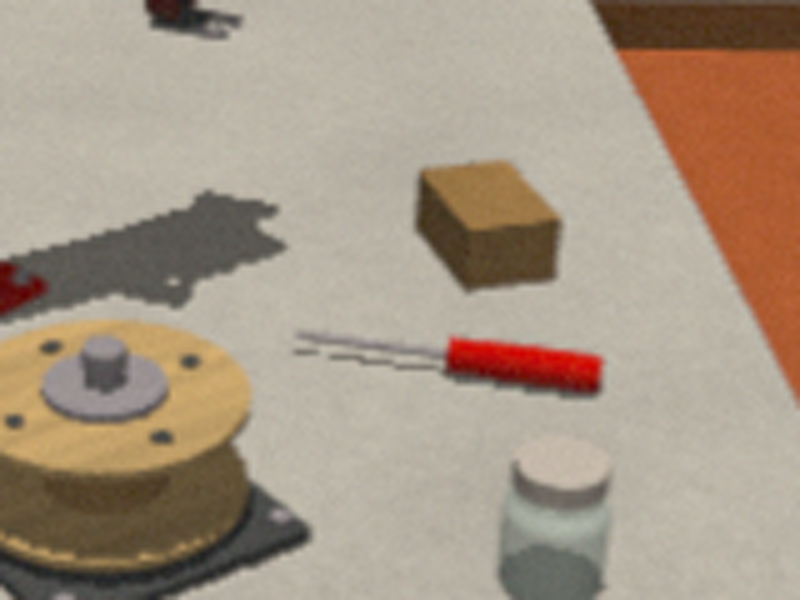

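The crop shows the clip raised in the gripper, top at about (195,20) in the crop. The plywood reel's spindle is at (103,350). Next I put the wrist camera straight above the spindle, where its unknown height doesn't matter.

Request:
carry_out(
  motion=[
    [-0.369, -0.093, -0.147, 0, 63.1, 0, 255],
    [-0.369, -0.093, -0.147, 0, 63.1, 0, 255],
    [-0.369, -0.093, -0.147, 0, 63.1, 0, 255],
    [-0.369, -0.093, -0.147, 0, 63.1, 0, 255],
    [-0.369, -0.093, -0.147, 0, 63.1, 0, 255],
    [-0.369, -0.093, -0.147, 0, 63.1, 0, 255],
    [-0.369, -0.093, -0.147, 0, 63.1, 0, 255],
    [-0.369, -0.093, -0.147, 0, 63.1, 0, 255],
    [-0.369, -0.093, -0.147, 0, 63.1, 0, 255],
    [-0.369, -0.093, -0.147, 0, 63.1, 0, 255],
  ],
)

```text
time: 7.13
ee_pos: [0.5167, -0.2193, 0.3013]
tool_rot: [-90.1, -0.1, -0.5]
ft_force: [1.0, 0.4, -0.7]
opening: 0.179
```

Request:
carry_out(
  motion=[
    [0, 0, 0, 0, 0, 0, 255],
    [0, 0, 0, 0, 0, 0, 255],
    [0, 0, 0, 0, 0, 0, 255],
  ],
)

```text
time: 7.38
ee_pos: [0.5168, -0.2184, 0.3011]
tool_rot: [-90.0, -0.1, -0.4]
ft_force: [0.0, 0.3, -1.5]
opening: 0.178
```

Run:
```python
from h import *
s=state();print(s['ee_pos'],s['tool_rot'],s['ft_force'],s['opening'])
save('wrist','w3.png')
print(camera_params('wrist')['pose'][:3,3])
for q in ['clip_tab','spindle_axis','stand']:
    for r in landmark_of(q,'wrist')[:2]: print(q,np.round(r['xy'],1),round(r['confidence'],2),np.round(at_z('wrist',r['xy'],{'clip_tab':s['ee_pos'][2],'stand':0,'spindle_axis':.097}[q]),4))
```

```text
[ 0.51677949 -0.21836873  0.30112378] [-90.00906831  -0.1217876   -0.42541049] [ 1.23541227e-03  3.31156510e-01 -1.51876630e+00] 0.17811832019845136
[ 0.51715658 -0.15053692  0.44330957]
clip_tab [312.4 256.4] 0.84 [ 0.5152 -0.2155  0.3011]
spindle_axis [311.7 116.2] 0.76 [ 0.5128 -0.1463  0.097 ]
stand [313.2 112.3] 0.65 [ 0.5137 -0.1404  0.    ]
```

View pics/w3.png

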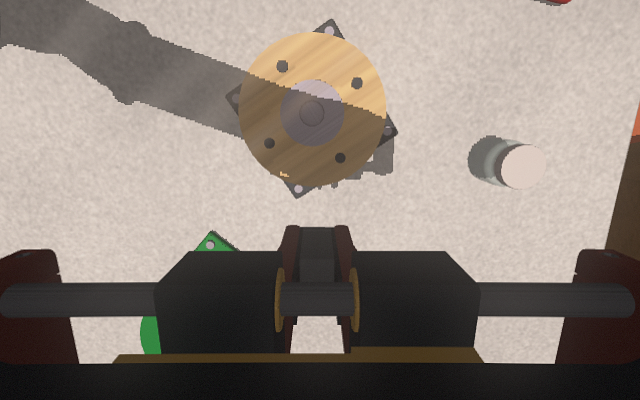

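The view shows the plywood reel with its head at (312,112) and washer round it, well clear of the held tab at (316,250). I'll fit the flange and washer circles for the axis and a height estimate.

Run:
```python
from h import *
from scipy.optimize import least_squares
im=cv2.imread('pics/raw_w3.png')
hsv=cv2.cvtColor(im,cv2.COLOR_BGR2HSV)
m=((hsv[...,1]>85)&(hsv[...,0]>8)&(hsv[...,0]<30)).astype(np.uint8); m[205:]=0; m[:,:200]=0; m[:,420:]=0
m=cv2.morphologyEx(m,cv2.MORPH_OPEN,np.ones((3,3)))
c=max(cv2.findContours(m,0,1)[0],key=cv2.contourArea)
h=cv2.convexHull(c)[:,0].astype(float)
c=c[:,0].astype(float)
print(cv2.contourArea(c.astype(np.float32)),np.pi*74*77,cv2.minEnclosingCircle(c.astype(np.float32)))
def fit(px,r0,z0):
    def f(p): return np.array([np.linalg.norm(at_z('wrist',q,p[2])[:2]-p[:2])-r0 for q in px])
    s=least_squares(f,[.514,-.145,z0],loss='soft_l1',f_scale=.0005); return s.x,np.sqrt(np.mean(s.fun**2)),s.fun
print('flange',fit(c[::3],.082,.091)[:2])
g=cv2.GaussianBlur(im[:,:,2],(0,0),1)
for r,nm in ((13,'head'),(32,'washer')):
    crop=g[60:165,260:365]
    cc=cv2.HoughCircles(cv2.resize(cv2.createCLAHE(4).apply(crop),None,fx=4,fy=4),cv2.HOUGH_GRADIENT_ALT,1.5,20,param1=100,param2=.3,minRadius=(r-4)*4,maxRadius=(r+4)*4)
    if cc is not None:
        for k in cc[0][:3]: q=[k[0]/4+260-.4,k[1]/4+60-.4]; print(nm,q,k[2]/4,at_z('wrist',q,.121 if r==13 else .097))
```

```text
12895.0 17900.794940154643 ((312.0, 108.52631378173828), 76.6370620727539)Traceback (most recent call last):
  File "<stdin>", line 14, in <module>
  File "<stdin>", line 13, in fit
    return func(*args, **kwargs)
    result = trf(vector_fun.fun, vector_fun.jac, x0, f0, J0, lb, ub, ftol, xtol,
                 gtol, max_nfev, x_scale, loss_function, tr_solver,
                 tr_options.copy(), verbose, callback=callback_wrapped)
    return trf_no_bounds(
        fun, jac, x0, f0, J0, ftol, xtol, gtol, max_nfev, x_scale,
        loss_function, tr_solver, tr_options, verbose, callback=callback)
    J = jac(x)
    self._update_jac()
    ~~~~~~~~~~~~~~~~^^
    self.J = self.jac_wrapped(xp_copy(self.x), f0=self.f)
             ~~~~~~~~~~~~~~~~^^^^^^^^^^^^^^^^^^^^^^^^^^^^
    J, dct = approx_derivative(
             ~~~~~~~~~~~~~~~~~^
        self.fun,
        ^^^^^^^^^
    ...<2 lines>...
        **self.finite_diff_options,
        ^^^^^^^^^^^^^^^^^^^^^^^^^^^
    )
    ^
    J, _nfev = _dense_difference(fun_wrapped, x0, f0, h,
               ~~~~~~~~~~~~~~~~~^^^^^^^^^^^^^^^^^^^^^^^^
                             use_one_sided, method,
                             ^^^^^^^^^^^^^^^^^^^^^^
                             mf)
                             ^^^
    df = [f_eval - f0 for f_eval in f_evals]
                                    ^^^^^^^
    f = np.atleast_1d(self.fun(x, *self.args, **self.kwargs))
                      ~~~~~~~~^^^^^^^^^^^^^^^^^^^^^^^^^^^^^^
    return np.atleast_1d(self.fun(x))
                         ~~~~~~~~^^^
    return self.f(x, *self.args, **self.kwargs)
           ~~~~~~^^^^^^^^^^^^^^^^^^^^^^^^^^^^^^
  File "<stdin>", line 12, in f
  File "h.py", line 15, in at_z
    o,d=ray(c,px); return o+d*(z-o[2])/d[2]
        ~~~^^^^^^
  File "h.py", line 10, in ray
    p=camera_params(c); K=np.array(p['mtx']);T=np.array(p['pose']);k=p['k1']
ValueError: time passes only in moves, steps and waits
```

```bash
sed -i 's/camera_params(c)/cp(c)/; 3a import functools\ncp=functools.lru_cache(lambda c: camera_params(c))' h.py
python3 - <<'E'
from h import *
from scipy.optimize import least_squares
im=cv2.imread('pics/raw_w3.png')
hsv=cv2.cvtColor(im,cv2.COLOR_BGR2HSV)
m=((hsv[...,1]>85)&(hsv[...,0]>8)&(hsv[...,0]<30)).astype(np.uint8); m[205:]=0; m[:,:200]=0; m[:,420:]=0
m=cv2.morphologyEx(m,cv2.MORPH_OPEN,np.ones((3,3)))
c=max(cv2.findContours(m,0,1)[0],key=cv2.contourArea)[:,0].astype(float)
c=c[np.hypot(c[:,0]-312,c[:,1]-109)>70]
def fit(px,r0):
    D=[ray('wrist',q) for q in px]
    def f(p): return np.array([np.linalg.norm((o+d*(p[2]-o[2])/d[2])[:2]-p[:2])-r0 for o,d in D])
    s=least_squares(f,[.514,-.145,.09],loss='soft_l1',f_scale=.0005); return s.x,np.sqrt(np.mean(s.fun**2)),len(px)
print('flange',fit(c,.082))
g=cv2.createCLAHE(4).apply(cv2.cvtColor(im,cv2.COLOR_BGR2GRAY)[60:165,260:365])
g=cv2.GaussianBlur(cv2.resize(g,None,fx=4,fy=4,interpolation=cv2.INTER_CUBIC),(0,0),2)
for r,nm,z in ((13,'head',.121),(32,'washer',.097)):
    cc=cv2.HoughCircles(g,cv2.HOUGH_GRADIENT,1,20,param1=60,param2=20,minRadius=(r-3)*4,maxRadius=(r+3)*4)
    if cc is not None:
        for k in cc[0][:3]: q=[k[0]/4+260-.4,k[1]/4+60-.4]; print(nm,q,k[2]/4,at_z('wrist',q,z))
E
```

```text
flange (array([ 0.51296473, -0.14308436,  0.07987264]), np.float64(0.0007037393079562988), 387)
head [np.float32(311.725), np.float32(113.975)] 12.325 [ 0.51319621 -0.14474754  0.121     ]
```

Axis ≈ (0.513, -0.144); the flange's apparent size hints at a low setting, with the washer's top near 87–90 mm. Moving to hover beside the spindle, +y side, mouth toward -y.

Request:
carry_out(
  motion=[
    [-0.004, 0, 0.04, 0, -0.4, 0, 255],
    [-0.004, 0, 0.08, 0, -0.4, 0, 255],
    [-0.004, 0.03, 0.12, 0, -0.4, 0, 255],
    [-0.004, 0.06, 0.139, 0, -0.4, 0, 255],
    [-0.004, 0.1, 0.139, 0, -0.4, 0, 255],
    [-0.004, 0.12, 0.139, 0, -0.4, 0, 255],
    [-0.004, 0.135, 0.139, 0, -0.4, 0, 255],
    [-0.004, 0.145, 0.139, 0, -0.4, 0, 255],
    [-0.004, 0.15, 0.139, 0, -0.4, 0, 255],
    [-0.004, 0.15, 0.139, 0, -0.4, 0, 255],
  ],
)

```text
time: 8.42
ee_pos: [0.5137, -0.0779, 0.1502]
tool_rot: [-90.0, -0.0, 0.2]
ft_force: [0.3, -0.1, -0.7]
opening: 0.177
```

Run:
```python
from h import *
s=state();print(s['ee_pos'],s['tool_rot'],s['ft_force'],s['opening'])
save('side','s3.png'); save('scene','c3.png')
a=cv2.imread('pics/s3.png')[150:260,230:350];b=cv2.imread('pics/c3.png')[110:220,260:380]
cv2.imwrite('pics/b3.png',cv2.resize(np.hstack([a,b]),None,fx=3.3,fy=3.3,interpolation=cv2.INTER_CUBIC))
```

```text
[ 0.51372658 -0.07788203  0.15023316] [-9.00025009e+01 -2.14010402e-02  1.63191917e-01] [ 0.33886272 -0.14215011 -0.70211444] 0.17701733698306074
```

View pics/b3.png

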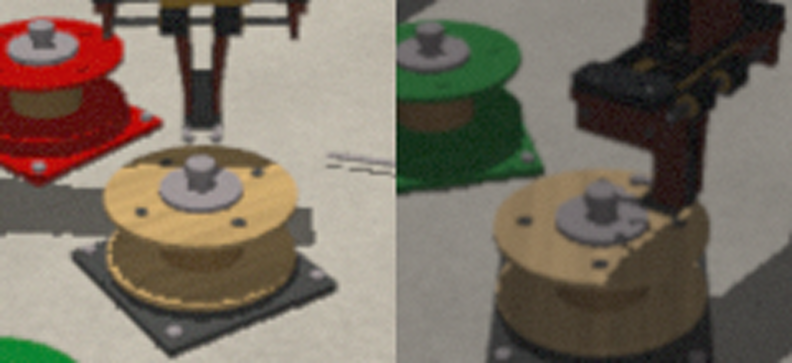

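The left half (side) shows the clip's lips at (187,135) and (218,135), straddling the spindle at (201,160). The right half (scene) shows the clip behind the spindle at (645,215). Triangulating the head's top as a height prior before feeling down.

Run:
```python
from h import *
a=('side',(201/3.3+230,158/3.3+150));b=('scene',(204/3.3+260,184/3.3+110))
print(tri([a,b]))
for c,p in (a,b):
    o,d=ray(c,p); 
    # height at which ray passes nearest to vertical axis (0.513,-0.144)
    t=np.dot(np.array([.513,-.144])-o[:2],d[:2])/np.dot(d[:2],d[:2]); print(c,o+t*d)
```

```text
[ 0.51672326 -0.14359334  0.11923676]
side [ 0.51661874 -0.14393759  0.11957113]
scene [ 0.51402796 -0.14553299  0.11715842]
```

Request:
carry_out(
  motion=[
    [0, 0.004, -0.001, 0, 0.2, 0, 255],
    [0, 0.008, -0.001, 0, 0.2, 0, 255],
    [0, 0.012, -0.001, 0, 0.2, 0, 255],
    [0, 0.014, -0.001, 0, 0.2, 0, 255],
    [0, 0.014, -0.001, 0, 0.2, 0, 255],
    [0, 0.014, -0.001, 0, 0.2, 0, 255],
  ],
)

```text
time: 9.02
ee_pos: [0.5146, -0.0793, 0.1375]
tool_rot: [-90.0, -0.1, -0.1]
ft_force: [0.6, 0.0, -1.6]
opening: 0.175
```

Request:
carry_out(
  motion=[
    [-0.001, 0.001, 0, 0, 0, 0, 255],
    [-0.001, 0.002, 0, 0, 0, 0, 255],
    [-0.001, 0.003, 0, 0, 0, 0, 255],
    [-0.001, 0.004, 0, 0, 0, 0, 255],
    [-0.001, 0.005, 0, 0, 0, 0, 255],
    [-0.001, 0.006, 0, 0, 0, 0, 255],
    [-0.001, 0.006, 0, 0, 0, 0, 255],
  ],
)

```text
time: 9.6
ee_pos: [0.5135, -0.0793, 0.1313]
tool_rot: [-90.0, -0.1, -0.1]
ft_force: [0.4, 0.1, -1.7]
opening: 0.178
```

Request:
carry_out(
  motion=[
    [0, 0.001, 0, 0, 0, 0, 255],
    [0, 0.002, 0, 0, 0, 0, 255],
    [0, 0.003, 0, 0, 0, 0, 255],
    [0, 0.003, 0, 0, 0, 0, 255],
  ],
)

```text
time: 9.93
ee_pos: [0.5133, -0.0793, 0.1281]
tool_rot: [-90.0, -0.1, -0.1]
ft_force: [-0.3, -0.8, -1.3]
opening: 0.179
```

Underside ≈ 0.101; going on in 2 mm calls.

Request:
carry_out(
  motion=[
    [0, 0.0005, 0, 0, 0, 0, 255],
    [0, 0.001, 0, 0, 0, 0, 255],
    [0, 0.0015, 0, 0, 0, 0, 255],
    [0, 0.002, 0, 0, 0, 0, 255],
    [0, 0.002, 0, 0, 0, 0, 255],
  ],
)

```text
time: 10.35
ee_pos: [0.5133, -0.0793, 0.126]
tool_rot: [-90.0, -0.1, -0.1]
ft_force: [0.2, -0.5, -1.2]
opening: 0.183
```

Request:
carry_out(
  motion=[
    [0, 0.0005, 0, 0, 0, 0, 255],
    [0, 0.001, 0, 0, 0, 0, 255],
    [0, 0.0015, 0, 0, 0, 0, 255],
    [0, 0.0015, 0, 0, 0, 0, 255],
  ],
)

```text
time: 10.68
ee_pos: [0.5133, -0.0793, 0.1244]
tool_rot: [-90.0, -0.1, -0.1]
ft_force: [0.2, 0.3, -1.5]
opening: 0.177
```

Request:
carry_out(
  motion=[
    [0, 0.0005, 0, 0, 0, 0, 255],
    [0, 0.001, 0, 0, 0, 0, 255],
    [0, 0.0015, 0, 0, 0, 0, 255],
    [0, 0.0015, 0, 0, 0, 0, 255],
  ],
)

```text
time: 11.02
ee_pos: [0.5132, -0.0792, 0.1227]
tool_rot: [-90.0, -0.1, -0.1]
ft_force: [0.5, 0.6, -0.9]
opening: 0.182
```

Request:
carry_out(
  motion=[
    [0, 0.0005, 0, 0, 0, 0, 255],
    [0, 0.001, 0, 0, 0, 0, 255],
    [0, 0.0015, 0, 0, 0, 0, 255],
    [0, 0.0015, 0, 0, 0, 0, 255],
  ],
)

```text
time: 11.35
ee_pos: [0.5131, -0.0793, 0.1212]
tool_rot: [-90.0, -0.1, -0.1]
ft_force: [-0.2, 0.0, -0.7]
opening: 0.179
```

Request:
carry_out(
  motion=[
    [0, 0.0005, 0, 0, 0, 0, 255],
    [0, 0.001, 0, 0, 0, 0, 255],
    [0, 0.001, 0, 0, 0, 0, 255],
  ],
)

```text
time: 11.6
ee_pos: [0.513, -0.0792, 0.12]
tool_rot: [-90.0, -0.1, -0.1]
ft_force: [0.2, -0.3, -2.1]
opening: 0.181
```

Request:
carry_out(
  motion=[
    [0, 0.0005, 0, 0, 0, 0, 255],
    [0, 0.001, 0, 0, 0, 0, 255],
    [0, 0.0015, 0, 0, 0, 0, 255],
    [0, 0.0015, 0, 0, 0, 0, 255],
  ],
)

```text
time: 11.93
ee_pos: [0.5138, -0.0793, 0.1198]
tool_rot: [-90.0, -0.2, -0.1]
ft_force: [-2.4, 0.7, 9.6]
opening: 0.179
```

Contact: about 11 N upward at TCP z ≈ 0.1199, so the washer's top is near 0.0925, matching the 0.094 prior. Backing off to about 1 mm above the floor and checking the clip is still level.

Request:
carry_out(
  motion=[
    [0, -0.001, 0, 0, 0, 0, 255],
    [0, -0.001, 0, 0, 0, 0, 255],
    [0, -0.001, 0, 0, 0, 0, 255],
    [0, -0.001, 0, 0, 0, 0, 255],
  ],
)

```text
time: 12.27
ee_pos: [0.5136, -0.0793, 0.1205]
tool_rot: [-90.0, -0.1, -0.1]
ft_force: [-1.0, -0.6, -0.8]
opening: 0.18
```

Run:
```python
from h import *
s=state();print(s['ee_pos'],s['tool_rot'],s['ft_force'],s['torque'])
save('side','s4.png'); save('scene','c4.png')
a=cv2.imread('pics/s4.png')[165:225,260:320];b=cv2.imread('pics/c4.png')[140:200,300:360]
cv2.imwrite('pics/b4.png',cv2.resize(np.hstack([a,b]),None,fx=6.6,fy=6.6,interpolation=cv2.INTER_CUBIC))
```

```text
[ 0.51361758 -0.07928425  0.12052993] [-9.00135153e+01 -1.29101298e-01 -7.73232020e-02] [-0.95653368 -0.61850679 -0.80605115] [-0.02382126 -0.0393287  -0.02037544]
```

View pics/b4.png

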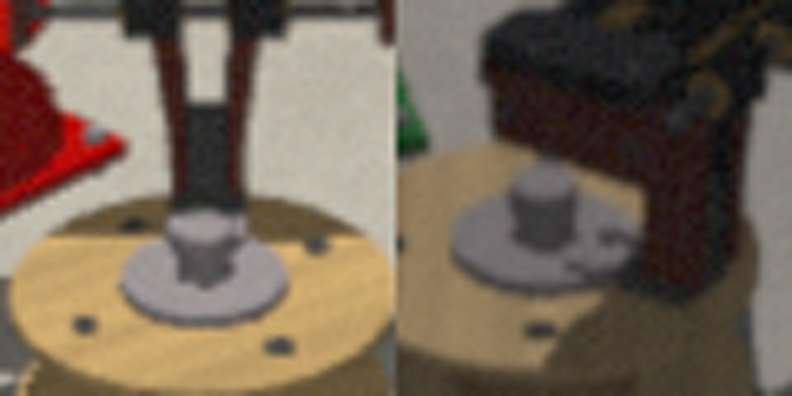

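Left (side): the tab is at (209,150) above and behind the head at (205,220), with the lips showing each side of the head. Right (scene): clip on the washer level, lips at (610,235) and (580,265). Checking lateral alignment by comparing the tab and head in one camera, so calibration bias cancels.

Run:
```python
from h import *
g=lambda x,y:(260+x/6.6-.4,165+y/6.6-.4)
o,d=ray('side',g(209,105)); t=(-.0793-o[1])/d[1]; print('tab top as seen',o+t*d,'true x .5136')
o,d=ray('side',g(209,190)); t=(-.0793-o[1])/d[1]; print('tab low as seen',o+t*d)
for p in [(205,218),(205,270)]:
    o,d=ray('side',g(*p)); t=(-.144-o[1])/d[1]; print('head as seen',o+t*d)
# head/tab edges by intensity profile
im=cv2.cvtColor(cv2.imread('pics/raw_s4.png'),cv2.COLOR_BGR2GRAY)
for r in (183,187,191): print(r,im[r,280:302])
for r in (198,200,202,203,204): print(r,im[r,280:302])
```

```text
tab top as seen [ 0.51711171 -0.0793      0.13969475] true x .5136
tab low as seen [ 0.516698   -0.0793      0.09749622]
head as seen [ 0.51594615 -0.144       0.12039698]
head as seen [ 0.51567658 -0.144       0.09517054]
183 [188 187 189 191 168  79  43  32  33  48  48  42  48  49  33  37  50 122
 179 186 185 182]
187 [185 190 186 185 174 134  54  32  40  46  41  48  41  40  35  42  82 140
 184 185 184 185]
191 [184 187 185 190 184 160  66  38  42  45  43  46  49  45  37  49  79 143
 183 184 181 182]
198 [ 50  60  75  82  85 114 152 151 151 152 153 151 151 147 137 122 136 105
  82  85  87  85]
200 [ 99 102 112 106 105 102 119 134 149 153 152 155 152 140 117 115 129 111
  98  89  88  84]
202 [167 161 156 155 152 135  87  83  95  89  95  95  89  84  76  88 119 152
 152 154 155 166]
203 [158 152 153 154 154 144 113  79  81  89  92  87  83  81  88 118 150 153
 153 153 153 159]
204 [156 150 151 154 152 159 135  82  77  83  83  86  82  81  93 129 153 151
 153 153 156 152]
```

Corrected for the side camera's +3.3 mm bias, the axis is at x ≈ 0.5127 and the clip needs -0.8 mm. Advancing under the head to about 18 mm short.

Request:
carry_out(
  motion=[
    [-0.0008, -0.0005, 0, 0, 0, 0, 255],
    [-0.0008, -0.0005, -0.001, 0, 0, 0, 255],
    [-0.0008, -0.0005, -0.002, 0, 0, 0, 255],
    [-0.0008, -0.0005, -0.003, 0, 0, 0, 255],
    [-0.0008, -0.0005, -0.004, 0, 0, 0, 255],
    [-0.0008, -0.0005, -0.005, 0, 0, 0, 255],
    [-0.0008, -0.0005, -0.006, 0, 0, 0, 255],
    [-0.0008, -0.0005, -0.007, 0, 0, 0, 255],
    [-0.0008, -0.0005, -0.007, 0, 0, 0, 255],
  ],
)

```text
time: 13.12
ee_pos: [0.5128, -0.0866, 0.121]
tool_rot: [-90.0, -0.1, -0.1]
ft_force: [-0.3, 0.5, 0.0]
opening: 0.179
```

Request:
carry_out(
  motion=[
    [0, 0, -0.001, 0, 0, 0, 255],
    [0, 0, -0.002, 0, 0, 0, 255],
    [0, 0, -0.003, 0, 0, 0, 255],
    [0, 0, -0.003, 0, 0, 0, 255],
  ],
)

```text
time: 13.45
ee_pos: [0.5128, -0.0898, 0.121]
tool_rot: [-90.0, -0.1, -0.1]
ft_force: [0.2, -0.5, -0.3]
opening: 0.178
```

Request:
carry_out(
  motion=[
    [0, 0, -0.001, 0, 0, 0, 255],
    [0, 0, -0.002, 0, 0, 0, 255],
    [0, 0, -0.003, 0, 0, 0, 255],
    [0, 0, -0.003, 0, 0, 0, 255],
  ],
)

```text
time: 13.78
ee_pos: [0.5128, -0.0931, 0.121]
tool_rot: [-90.0, -0.1, -0.1]
ft_force: [0.4, 0.8, -0.7]
opening: 0.177
```

Request:
carry_out(
  motion=[
    [0, 0, -0.0005, 0, 0, 0, 255],
    [0, 0, -0.001, 0, 0, 0, 255],
    [0, 0, -0.0015, 0, 0, 0, 255],
    [0, 0, -0.002, 0, 0, 0, 255],
    [0, 0, -0.002, 0, 0, 0, 255],
  ],
)

```text
time: 14.2
ee_pos: [0.5128, -0.0945, 0.121]
tool_rot: [-90.0, -0.1, -0.1]
ft_force: [-0.1, 2.8, -2.1]
opening: 0.18
```

Request:
carry_out(
  motion=[
    [0, 0, -0.0005, 0, 0, 0, 255],
    [0, 0, -0.001, 0, 0, 0, 255],
    [0, 0, -0.0015, 0, 0, 0, 255],
    [0, 0, -0.0015, 0, 0, 0, 255],
  ],
)

```text
time: 14.53
ee_pos: [0.5127, -0.0952, 0.1209]
tool_rot: [-89.9, -0.1, -0.1]
ft_force: [-0.4, 4.6, -1.5]
opening: 0.179
```

Request:
carry_out(
  motion=[
    [0, 0, -0.001, 0, 0, 0, 255],
    [0, 0, -0.0015, 0, 0, 0, 255],
    [0, 0, -0.002, 0, 0, 0, 255],
    [0, 0, -0.0025, 0, 0, 0, 255],
    [0, 0, -0.0025, 0, 0, 0, 255],
  ],
)

```text
time: 14.95
ee_pos: [0.5127, -0.0961, 0.1208]
tool_rot: [-89.8, -0.1, 0.0]
ft_force: [0.6, 8.1, -2.1]
opening: 0.178
```

Request:
carry_out(
  motion=[
    [0, 0, -0.001, 0, 0, 0, 255],
    [0, 0, -0.0015, 0, 0, 0, 255],
    [0, 0, -0.002, 0, 0, 0, 255],
    [0, 0, -0.0025, 0, 0, 0, 255],
    [0, 0, -0.0025, 0, 0, 0, 255],
  ],
)

```text
time: 15.37
ee_pos: [0.5126, -0.0967, 0.1206]
tool_rot: [-89.7, -0.1, 0.1]
ft_force: [0.3, 7.3, -1.5]
opening: 0.179
```

Request:
carry_out(
  motion=[
    [0, -0.0003, -0.001, -0.3, 0, 0, 255],
    [0, -0.0003, -0.002, -0.3, 0, 0, 255],
    [0, -0.0003, -0.003, -0.3, 0, 0, 255],
    [0, -0.0003, -0.0035, -0.3, 0, 0, 255],
    [0, -0.0003, -0.0035, -0.3, 0, 0, 255],
    [0, -0.0003, -0.0035, -0.3, 0, 0, 255],
  ],
)

```text
time: 15.87
ee_pos: [0.5126, -0.098, 0.1207]
tool_rot: [-89.9, -0.0, 0.2]
ft_force: [0.3, 8.4, -1.5]
opening: 0.178
```

Request:
carry_out(
  motion=[
    [0, -0.0003, -0.001, -0.3, 0, 0, 255],
    [0, -0.0003, -0.002, -0.3, 0, 0, 255],
    [0, -0.0003, -0.003, -0.3, 0, 0, 255],
    [0, -0.0003, -0.0035, -0.3, 0, 0, 255],
    [0, -0.0003, -0.0035, -0.3, 0, 0, 255],
    [0, -0.0003, -0.0035, -0.3, 0, 0, 255],
  ],
)

```text
time: 16.37
ee_pos: [0.5125, -0.0999, 0.1208]
tool_rot: [-90.1, 0.0, 0.2]
ft_force: [-0.6, 7.9, -1.8]
opening: 0.186
```

Request:
carry_out(
  motion=[
    [0, 0, -0.001, 0, 0, 0, 255],
    [0, 0, -0.002, 0, 0, 0, 255],
    [0, 0, -0.003, 0, 0, 0, 255],
    [0, 0, -0.0035, 0, 0, 0, 255],
    [0, 0, -0.0035, 0, 0, 0, 255],
    [0, 0, -0.0035, 0, 0, 0, 255],
  ],
)

```text
time: 16.87
ee_pos: [0.5126, -0.1047, 0.1209]
tool_rot: [-90.2, -0.0, 0.2]
ft_force: [0.8, -0.5, -2.0]
opening: 0.181
```

It snapped past the neck: the force dropped to about 0. Following through to the home stop.

Request:
carry_out(
  motion=[
    [0, 0, -0.001, 0.2, -0.2, 0, 255],
    [0, 0, -0.002, 0.2, -0.2, 0, 255],
    [0, 0, -0.003, 0.2, -0.2, 0, 255],
    [0, 0, -0.003, 0.2, -0.2, 0, 255],
  ],
)

```text
time: 17.2
ee_pos: [0.5125, -0.1086, 0.121]
tool_rot: [-90.0, -0.0, 0.3]
ft_force: [0.5, -1.7, -1.3]
opening: 0.178
```

Request:
carry_out(
  motion=[
    [0, 0, -0.0005, 0, 0, 0, 255],
    [0, 0, -0.001, 0, 0, 0, 255],
    [0, 0, -0.0015, 0, 0, 0, 255],
    [0, 0, -0.0015, 0, 0, 0, 255],
  ],
)

```text
time: 17.53
ee_pos: [0.5125, -0.1099, 0.121]
tool_rot: [-90.0, -0.0, 0.3]
ft_force: [-1.1, 0.6, -1.0]
opening: 0.18
```

Request:
carry_out(
  motion=[
    [0, 0, -0.0005, 0, 0, 0, 255],
    [0, 0, -0.001, 0, 0, 0, 255],
    [0, 0, -0.001, 0, 0, 0, 255],
  ],
)

```text
time: 17.78
ee_pos: [0.5126, -0.1106, 0.121]
tool_rot: [-90.0, -0.0, 0.4]
ft_force: [-0.5, -0.1, -1.2]
opening: 0.18
```

Request:
carry_out(
  motion=[
    [0, 0, -0.0005, 0, 0, 0, 255],
    [0, 0, -0.001, 0, 0, 0, 255],
    [0, 0, -0.001, 0, 0, 0, 255],
  ],
)

```text
time: 18.03
ee_pos: [0.5126, -0.1108, 0.1209]
tool_rot: [-89.9, -0.0, 0.4]
ft_force: [-0.3, 3.3, -0.1]
opening: 0.178
```

Request:
carry_out(
  motion=[
    [0, 0, -0.001, 0, 0, 0, 255],
    [0, 0, -0.0015, 0, 0, 0, 255],
    [0, 0, -0.0015, 0, 0, 0, 255],
  ],
)

```text
time: 18.28
ee_pos: [0.5126, -0.1109, 0.1209]
tool_rot: [-89.8, 0.0, 0.5]
ft_force: [-0.7, 6.9, 0.6]
opening: 0.176
```

Firm stop: +3.6 N for 0.1 mm at TCP y = -0.111, 17 mm after first contact, as a full seat predicts. Easing the preload, lowering onto the washer, and opening.

Request:
carry_out(
  motion=[
    [0, 0.0004, 0.0003, -0.2, 0, 0, 255],
    [0, 0.0007, 0.0003, -0.2, 0, 0, 255],
    [0, 0.0007, 0.0003, -0.2, 0, 0, 255],
    [0, 0.0007, 0.0003, -0.2, 0, 0, 150],
    [0, 0.0007, 0.0003, -0.2, 0, 0, 100],
    [0, 0.0007, 0.0003, -0.2, 0, 0, 60],
    [0, 0.0007, 0.0003, -0.2, 0, 0, 60],
    [0, 0.0007, 0.0003, -0.2, 0, 0, 60],
    [0, 0.0007, 0.0003, -0.2, 0, 0, 60],
    [0, 0.0007, 0.0003, -0.2, 0, 0, 60],
  ],
)

```text
time: 19.12
ee_pos: [0.5126, -0.1107, 0.1202]
tool_rot: [-90.0, 0.0, 0.4]
ft_force: [-0.2, -0.1, 0.5]
opening: 0.672
```

Request:
carry_out(
  motion=[
    [0, 0, 0, 0, 0, 0, 60],
    [0, 0, 0, 0, 0, 0, 60],
    [0, -0.01, 0, 0, 0, 0, 60],
    [0, -0.03, 0, 0, 0, 0, 60],
    [0, -0.06, 0, 0, 0, 0, 60],
    [0, -0.1, 0, 0, 0, 0, 60],
    [0, -0.14, 0, 0, 0, 0, 60],
    [0, -0.17, -0.04, 0, 0, 0, 60],
    [0, -0.18, -0.08, 0, 0, 0, 60],
    [0, -0.18, -0.1, 0, 0, 0, 60],
  ],
)

```text
time: 19.95
ee_pos: [0.5144, -0.2141, 0.3052]
tool_rot: [-90.2, -0.4, 0.4]
ft_force: [1.0, 0.6, -0.2]
opening: 0.759
```

Run:
```python
from h import *
s=state();print(s['ee_pos'],s['tool_rot'],s['ft_force'],s['opening'])
save('side','s5.png'); save('scene','c5.png'); save('wrist','w5.png')
for q in ('clip_seat','spindle_axis'):
    for r in landmark_of(q,'wrist')[:2]: print(q,np.round(r['xy'],1),round(r['confidence'],2),at_z('wrist',r['xy'],.094))
a=cv2.imread('pics/s5.png')[165:225,260:320];b=cv2.imread('pics/c5.png')[140:200,300:360];c=cv2.imread('pics/w5.png')
x=int(np.clip(proj('wrist',(.513,-.13,.1))[0],60,580));y=int(np.clip(proj('wrist',(.513,-.13,.1))[1],60,340));print(x,y)
c=cv2.resize(c[y-60:y+60,x-60:x+60],(264,264),interpolation=cv2.INTER_CUBIC)
f=lambda i:cv2.resize(i,(264,264),interpolation=cv2.INTER_CUBIC)
cv2.imwrite('pics/b5.png',np.hstack([f(a),f(b),c]))
```

```text
[ 0.51444013 -0.21406721  0.30518865] [-90.19886121  -0.38422016   0.38792196] [ 1.04178868  0.58945484 -0.15219517] 0.7594375577117133
clip_seat [316.7 114.8] 0.75 [ 0.51322058 -0.13874629  0.094     ]
spindle_axis [320.2 116.6] 0.74 [ 0.5170242  -0.14059994  0.094     ]
spindle_axis [206.5 340.9] 0.74 [ 0.37164551 -0.42419531  0.094     ]
316 106
```

View pics/b5.png

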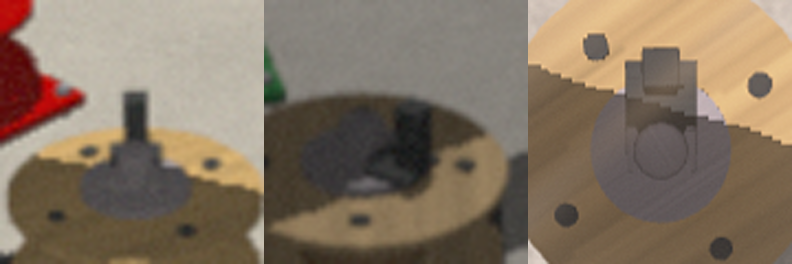

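The three panels show the clip round the spindle: tab upright at (135,115) and (413,130), and in the wrist panel the plate centred on the head at (660,150) with both arms passing beside it. The gripper is clear. Handing in.

Request:
carry_out(
  motion=[
    [0, 0, 0, 0, 0, 0, 60],
    [0, 0, 0, 0, 0, 0, 60],
    [0, 0, 0, 0, 0, 0, 60],
  ],
)

```text
time: 20.45
ee_pos: [0.5134, -0.2084, 0.3002]
tool_rot: [-90.0, 0.0, 0.6]
ft_force: [-1.2, -0.3, 0.4]
opening: 0.763
```

```bash
python3 -c "
from bench import *
s=state();print(s['time'],s['ee_pos'],s['ft_force'],abs(s['dq']).max());print(finish_job())"
```

```text
20.45 [ 0.51342225 -0.20838143  0.30016166] [-1.17810351 -0.32060933  0.42646318] 0.4038811890299918
the job is handed in; nothing more can be done
None
```

The clip is locked onto the plywood reel's spindle and let go; I handed the job in at 20.45 s. No verdict is reported at hand-in.

- **Picking up and finding the groove:** I gripped the clip by its tab at 55 N. Feeling down beside the spindle, I found the washer's top about 92.5 mm above the table (about 11 N contact), then raised the clip just clear of it.
- **Pressing in:** The press from the +y side met resistance about 16 mm short of the axis. It stayed at or below about 8.5 N in the readings, which come only at the end of each move. The clip snapped in about 8 mm short and reached a firm stop (6.9 N), then I eased off, lowered it onto the washer and let go.
- **Last checks:** The last pictures show the tab upright and the clip round the neck under the head, with the gripper clear and the arm almost still. The path kept away from the screwdriver, carton and jar, but I did not measure them again at the end.
- **Where readings disagreed:**
  - The home stop came about 0.7 mm beyond the camera's estimate of the axis, about what the 1 mm of play allows.
  - The side camera read about 3 mm off in x, which I corrected for.
  - The networks' last wrist readings put the seat and axis about 4 mm apart. Their points are only that accurate and the picture shows the clip centred, so I relied on the felt stop.

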